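# Tip the walnuts out of the canister into the dish

## Task

Slide the white dish fully home into the bay under the tipping canister, square against its back stop; then tip the canister over by its handle so that all five walnuts drop into the dish, and stand the canister fully upright again. The dish stays home in the bay with all the walnuts in it; leave the lid, glass bowl, spoon, mill and spare container where they are.

Things in the scene. Friction and masses are not known exactly. Their poses are not given: they have to be found in the camera images.
- stand: Fixed steel tipping stand. Posts 135 mm tall hold the canister; below it on the tray is a bay for the dish: rails 20 mm tall, inner faces at y +-63 mm; back stop 20 mm tall, front face at x -25 mm; splayed rail ends widen from x 107 to 147 mm, out to y +-88 mm. Origin: on the tray below the hinge axis; x points the way the canister pours and out of the bay's open end, y along the hinge, z up.
- canister (a joint): Tilt of the open steel canister, rad: 0 upright (stop), grows as its mouth swings towards the stand's +x, 2.3 fully tipped, mouth steeply down (stop). Stiff hinge (0.13 N m), stays where left. Canister 84 mm outside diameter, 95 mm tall, wall 4 mm; hinge axis 45 mm above its underside, 120 mm above the tray; upright rim at 170 mm.
- axis (a point): Middle of the canister's hinge axis, 120 mm above the tray; axes as the stand's.
- bar (a point): Middle of the cross-bar of the canister's bow handle: round, 10 mm thick, 72 mm long along stand y, two arms at its ends (62 mm clear between), 43 mm gap to the canister wall. Upright: 90 mm behind (stand -x) and 35 mm above the hinge axis; it swings over the top on a 97 mm radius to 86 mm in front and 44 mm above when fully tipped. Axes turn with the canister.
- mouth (a point): Centre of the canister's mouth (rim plane), 50 mm from the hinge axis; its z axis points out of the mouth.
- dock (a point): Point on the tray where the middle of the dish's underside comes when the dish is fully home in the bay, against the back stop: 50 mm in front (+x) of the stand's origin; axes as the stand's.
- dish: Loose white ceramic open dish, 150 mm (its x) by 120 mm (its y) by 40 mm tall, wall and floor 6 mm thick, about 0.45 kg. Origin at the middle of its underside, z up. It goes into the bay lengthways, its x along the stand's x, with 3 mm play each side.
- lid: Bystander: the canister's steel lid with knob, 88 mm across, 32 mm tall, lying on the tray; origin at the middle of its underside.
- glass_bowl: Bystander: small glass bowl, 90 mm across, 45 mm tall; origin at the middle of its underside.
- spoon: Bystander: wooden spoon 240 mm long lying along its x; origin under its middle.
- spare: Bystander: closed round steel container, 85 mm across, 117 mm tall with its knob, standing outside the slots; origin at the middle of its underside.
- mill: Bystander: turned wooden mill, 56 mm across, 150 mm tall; origin at the middle of its underside.
- walnut0: A whole walnut, about 31 mm across, 12 g, one of five lying in the canister at the start; origin at its centre.
- walnut1: A whole walnut, about 31 mm across, 12 g, one of five lying in the canister at the start; origin at its centre.
- walnut2: A whole walnut, about 31 mm across, 12 g, one of five lying in the canister at the start; origin at its centre.
- walnut3: A whole walnut, about 31 mm across, 12 g, one of five lying in the canister at the start; origin at its centre.
- walnut4: A whole walnut, about 31 mm across, 12 g, one of five lying in the canister at the start; origin at its centre.

How it is judged (in metres and radians):
On the way, in this order (a step that is already met when the one before it is completed fails the run):
1. the dish is home in the bay while the canister is still upright (horizontal distance between dish and dock below 0.01 m and angle between the x axis of dish and the x axis of stand, either way round below 0.08 rad and angle between dish's own z axis and vertical below 0.05 rad and height (world z) of dish below 0.006 m and value of joint canister below 0.3 rad), for 0.2 s.
2. the canister is tipped past level (more than 1.7 rad) (value of joint canister above 1.7 rad), for 0.1 s.
At the end, for the whole second after the job is handed in: The canister is upright (within 0.12 rad), the dish lies flat on the tray, at rest, home in the bay (within 10 mm of the dock point, square within 0.08 rad), and all five walnuts are in the dish (value of joint canister below 0.12 rad and horizontal distance between dish and dock below 0.01 m and angle between the x axis of dish and the x axis of stand, either way round below 0.08 rad and angle between dish's own z axis and vertical below 0.05 rad and height (world z) of dish below 0.006 m and x of walnut0 in the frame of dish between -0.069 and 0.069 m and y of walnut0 in the frame of dish between -0.054 and 0.054 m and z of walnut0 in the frame of dish between 0 and 0.055 m and x of walnut1 in the frame of dish between -0.069 and 0.069 m and y of walnut1 in the frame of dish between -0.054 and 0.054 m and z of walnut1 in the frame of dish between 0 and 0.055 m and x of walnut2 in the frame of dish between -0.069 and 0.069 m and y of walnut2 in the frame of dish between -0.054 and 0.054 m and z of walnut2 in the frame of dish between 0 and 0.055 m and x of walnut3 in the frame of dish between -0.069 and 0.069 m and y of walnut3 in the frame of dish between -0.054 and 0.054 m and z of walnut3 in the frame of dish between 0 and 0.055 m and x of walnut4 in the frame of dish between -0.069 and 0.069 m and y of walnut4 in the frame of dish between -0.054 and 0.054 m and z of walnut4 in the frame of dish between 0 and 0.055 m and linear speed of dish below 0.02 m/s); the robot touches nothing.
It fails at once if the lid is moved more than 40 mm (distance of lid from where it was at the start of the episode above 0.04 m).
It fails at once if the glass bowl is moved more than 40 mm (distance of glass_bowl from where it was at the start of the episode above 0.04 m).
It fails at once if the spoon is moved more than 40 mm (distance of spoon from where it was at the start of the episode above 0.04 m).
It fails at once if the spare is moved more than 40 mm (distance of spare from where it was at the start of the episode above 0.04 m).
It fails at once if the mill is moved more than 40 mm (distance of mill from where it was at the start of the episode above 0.04 m).
It also fails if it takes over 72 s, if anything falls off the work surface, if the arm or the gripper's body presses on something with over 40 N, if the wrist force passes 120 N, or if a joint passes its speed limit or range.

## Robot

A 6-joint arm with a two-finger parallel gripper is mounted at the origin on the work surface. World frame = base frame: x ahead of the robot, y to its left, z up, the work surface at z = 0. Lengths are in mm, angles in rad, forces in N, time in s.
With the tool pointing down it reaches from about 350 to 875 mm from the base axis. Payload 4.2 kg.
Tool frame: the origin (TCP) lies midway between the tips of the shut fingers; the grasp point (between the pads) lies 19 mm behind it (arm.tcp_to_grasp is the distance from the TCP to the grasp point, in mm); z points along the fingers, y is the line along which they close (so a half turn about z gives the same grasp; the last joint's range is limited). The gripper opens to 85 mm and grips with 20 to 120 N. Pads are 22 mm wide; open, the fingers measure 114 mm over their backs; the gripper's body (76 mm by 85 mm) begins 54 mm behind the grasp point. The pads swing forward as they close: fully open they stand 13 mm farther back than shut.
Start: joints at [1.379, 0.385, 0.008, 0, -1.194, -0.259], TCP at [272.27, 562.555, 231.312] pointing down, gripper open.
Joint ranges: [-3.14, 3.14], [-1.21, 2.06], [-1.07, 1.41], [-3.16, 2.05], [-2.99, -0.16], [-3.1, 3.1]. Speed limits (rad/s): [2.79, 2.79, 3.14, 3.14, 3.14, 3.14].

## Interface

Orientations are given as a unit quaternion [x, y, z, w].
In Python, from bench import arm, get_image gives the robot as it stands.
- The arm moves only by the tool drive_tool, never from a script. Its argument "deltas" is a list of rows, each a list of 2 entries, a list of its own where there are three numbers: the shift along the tool's x, y, z in cm, then the turn, a rotation vector about the tool's x, y, z in degrees. In form: [[[x, y, z], [ax, ay, az]], ...]. A call has 1 to 12 rows; each row shifts and turns the commanded pose from where the row before left it, along the tool's axes as they then stand; what a row does not reach is not made up. A row lasts 1/10 s, in which the tool goes at most 50 mm and 8.59 degrees, less where a joint would pass 70% of its speed; a pose out of reach is approached as far as the arm can. A call with a gripper value outside its range is refused whole. "claw" is the finger opening in cm, from 0 to 8.54, set as the call begins (left out, the last holds). The fingers move at their own pace and stop on an object; the grip force is fixed at half the most. Time passes only in rows, so rows that do not move let the fingers close. It gives the time, the measured TCP pose, the force, the opening and the grip force at its end, in the units of the state.
- arm.read_state(): the state, without advancing time (a new reading comes with each control period).
- get_image(name): name is "side" or "top"; returns a dict with "img" (420x560x3 uint8, red, green, blue), "fx", "fy", "cx", "cy" (pixels), "eye" and "orientation" of the camera in the world. Camera axes: x right, y down, z forward; pixel columns grow to the right and rows downward; lengths in mm; the calibration is good to about 2 mm. A picture is of the moment at which its call begins. There is no depth.
- arm.job_done(): hands the job in; it is judged then, once.
The state is a dict: "clock": time; "joints": joint angles; "joint_vel": joint speeds; "joint_efforts": joint torques, N m; "position": TCP position; "ee_rot": TCP orientation; "contact_force": force on the tool from outside, world axes, zero at the start; "wrist_torque": the same for the moment, N m; "gripper_width": finger opening in mm; "grasp_force": force on a finger pad.
Only numpy, scipy, OpenCV 4.12 (cv2) and the standard library are available. Lean on these libraries where they do the work, as an engineer would, in place of code of your own. Each camera call takes 0.05 s, during which the arm holds its last target. There are 200 camera calls.

## Working session

There is one attempt and no reset: what is moved stays moved. The work goes in short steps, Python scripts to look and compute and a tool call to move; the robot and the scene stay as the last step left them, time stands still between calls to the robot, and variables do not carry over. Pictures are saved under pics/ and viewed, at most 10 in all, crops included, and the job is handed in when it is done.

Besides the shell and the picture viewer there is one more tool, called after "Emit:" in YAML: its name, and indented under it one key for each argument. drive_tool: Moves the arm, as the interface text tells. Its arguments: {"type":"object","properties":{"deltas":{"type":"array"},"claw":{"type":"number"}},"required":["deltas"]}

```bash
ls; mkdir -p pics; python3 - <<'E'
from bench import arm,get_image
import cv2,json
for n in("top","side"):
    d=get_image(n); cv2.imwrite(f"pics/{n}0.png",d["img"][:,:,::-1]); print(n,{k:d[k] for k in d if k!="img"})
s=arm.read_state();print(s)
E
```

```text
pics
top {'fx': 444.7272201869859, 'fy': 444.7272201869859, 'cx': 277.92641376825617, 'cy': 210.00266449143854, 'eye': array([ 418.75949167,   24.07425328, 1216.9430317 ]), 'orientation': array([ 0.70741526, -0.7022133 ,  0.06244996, -0.05059769])}
side {'fx': 472.27961012006335, 'fy': 472.27961012006335, 'cx': 268.6155062894007, 'cy': 205.6233398268412, 'eye': array([  83.75752828, -901.15985352,  768.65224895]), 'orientation': array([ 0.84461197, -0.21865027,  0.11191974, -0.47570649])}
{'clock': 0.1, 'joints': array([ 1.37860819e+00,  3.85489326e-01,  6.79053989e-03, -3.85797301e-04,
       -1.19400245e+00, -2.58597903e-01]), 'joint_vel': array([0.00223702, 0.00017012, 0.002703  , 0.00199653, 0.00044417,
       0.00077832]), 'joint_efforts': array([-7.21802298e-04, -3.93323135e+01,  1.88928741e+01,  4.19805273e+00,
       -2.62001879e-03,  4.22198895e-06]), 'position': array([272.07049644, 562.11552169, 230.34341464]), 'ee_rot': array([ 9.74689986e-01, -2.23558701e-01, -1.47579782e-04,  9.57882093e-04]), 'contact_force': array([-0.24623311, -0.19102756,  0.51179447]), 'wrist_torque': array([ 0.01715332,  0.00443468, -0.01594978]), 'grasp_force': 0.0, 'gripper_width': 85.52889800764565}
```

View pics/top0.png

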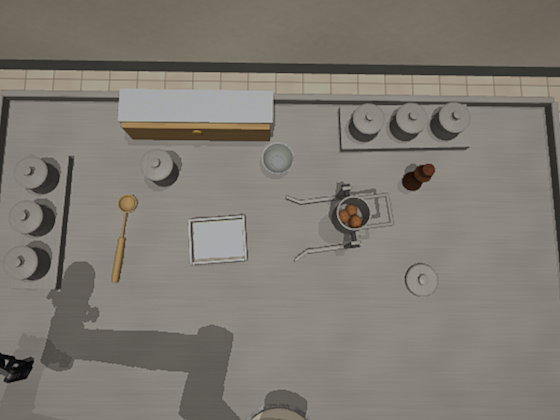

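View pics/side0.png

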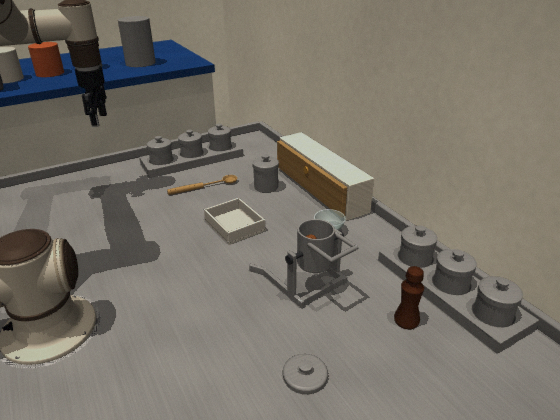

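The top view shows the dish at about (218,240). The stand is at (352,213), its bay opening left, with the bowl at (277,158), mill at (413,180) and lid at (422,280). I'll enlarge the middle of it.

```bash
cat > h.py <<'E'
import numpy as np,cv2
from bench import arm,get_image
from scipy.spatial.transform import Rotation as R
def ray(d,u,v):
    r=R.from_quat(d["orientation"]).apply([(u-d["cx"])/d["fx"],(v-d["cy"])/d["fy"],1.]);return d["eye"],r
def onz(d,u,v,z):
    e,r=ray(d,u,v);return e+r*(z-e[2])/r[2]
def proj(d,p):
    c=R.from_quat(d["orientation"]).inv().apply(np.asarray(p)-d["eye"]);return c[...,:2]/c[...,2:]*[d["fx"],d["fy"]]+[d["cx"],d["cy"]]
E
python3 - <<'E'
from h import *
d=get_image("top");im=d["img"][:,:,::-1]
c=im[130:310,180:440]; cv2.imwrite("pics/c1.png",cv2.resize(c,None,fx=3,fy=3,interpolation=cv2.INTER_CUBIC))
hsv=cv2.cvtColor(im,cv2.COLOR_BGR2HSV)
m=(im.min(2)>150).astype(np.uint8);m[:,:180]=0;m[:200]=0;m[:,260:]=0;m[280:]=0
cs,_=cv2.findContours(m,0,2)
k=max(cs,key=cv2.contourArea);print(cv2.contourArea(k),cv2.minAreaRect(k), cv2.boxPoints(cv2.minAreaRect(k)))
E
```

```text
1775.0 ((218.76206970214844, 238.45518493652344), (42.10369110107422, 51.49921417236328), 86.633544921875) [[191.8207  218.95174]
 [243.23103 215.9276 ]
 [245.70345 257.95862]
 [194.2931  260.9828 ]]
```

View pics/c1.png

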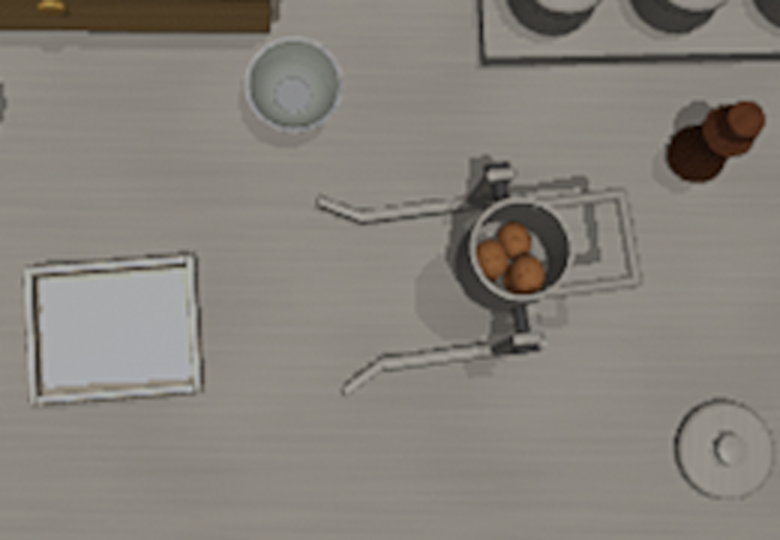

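The enlarged crop shows the dish rim corners near (25,268), (193,254), (201,391) and (35,404). It also gives rail kinks at (362,218) and (383,362), the bar from (625,192) to (638,285), and the canister rim centre at (520,250).

```bash
python3 - <<'E'
from h import *
d=get_image("top")
P=lambda x,y,z:onz(d,(x+.5)/3-.5+180,(y+.5)/3-.5+130,z)
f=lambda *a:print(*[np.round(x,3 if np.ndim(x)==0 else 1) for x in a])
c=[P(*q,40) for q in((25,268),(193,254),(201,391),(35,404))]
f(*[q[:2] for q in c]); f(np.mean(c,0)); e=(c[1]+c[2]-c[0]-c[3])/2
print("dish x dir", np.degrees(np.arctan2(e[1],e[0])),np.linalg.norm(e),[np.linalg.norm(c[i]-c[i-1]) for i in range(4)])
u=[P(*q,20) for q in((362,218),(462,206),(383,362),(490,350),(319,202),(347,390))]; f(*[q[:2] for q in u])
for a,b in((1,0),(3,2)): w=u[b]-u[a];print("rail dir",np.degrees(np.arctan2(w[1],w[0])))
b=[P(625,192,155),P(638,285,155)];f(*b)
r=P(520,250,170);f("rim",r)
t=[P(500,172,135),P(520,343,135)];f("posts",*t)
m=(b[0]+b[1])/2; w=r-m;print("bar->rim",w, np.degrees(np.arctan2(w[1],w[0])))
w=b[1]-b[0];print("barperp",np.degrees(np.arctan2(-w[0],w[1])), np.degrees(np.arctan2(w[1],w[0])))
w=t[1]-t[0];print("posts",np.linalg.norm(w),np.degrees(np.arctan2(w[1],w[0])))
for n,q,z in(("bowl",(293,84),45),("mill",(745,120),150),("lid",(725,448),20)): f(n,P(*q,z))
# hypothesis check: stand frame; overlay
O=r.copy();O[2]=0
for n in("top","side"):
  dd=get_image(n);im=cv2.resize(dd["img"][:,:,::-1],None,fx=3,fy=3,interpolation=cv2.INTER_CUBIC)
  cv2.imwrite(f"pics/big_{n}.png",im)
E
```

```text
[582.5 244.2] [596.3  95.5] [474.9  86.3] [462.6 230.9]
[529.1 164.2  40. ]
dish x dir -84.90925648143751 147.26312888216572 [np.float64(120.56531083522769), np.float64(149.3592562032692), np.float64(121.74543403870803), np.float64(145.16943610782099)]
[633.9 -56.7] [ 645.9 -148.3] [502.9 -75.3] [ 514.3 -171.7] [648.4 -17.4] [477.7 -42.9]
rail dir 97.45403259371957
rail dir 96.78431454649143
[ 633.1 -262.1  155. ] [ 556.8 -270.1  155. ]Traceback (most recent call last):
  File "<stdin>", line 11, in <module>
  File "<stdin>", line 4, in <lambda>
    return _wrapfunc(a, 'round', decimals=decimals, out=out)
    return _wrapit(obj, method, *args, **kwds)
    result = getattr(arr, method)(*args, **kwds)
numpy._core._exceptions._UFuncNoLoopError: ufunc 'multiply' did not contain a loop with signature matching types (dtype('<U3'), dtype('float64')) -> None
```

```bash
cat > fit.py <<'E'
from h import *
d=get_image("top")
def P(x,y,z): return onz(d,(x+.5)/3-.5+180,(y+.5)/3-.5+130,z)
from scipy.optimize import least_squares
# (crop px), stand xyz
L=[((362,218),(107,-66,20)),((383,362),(107,66,20)),((319,202),(147,-88,20)),((347,390),(147,88,20)),
((520,250),(0,0,170)),((631,238),(-90,0,155))]
I=[P(*p,s[2])[:2] for p,s in L];S=np.array([s[:2] for _,s in L])
def res(q):
    c,s=np.cos(q[2]),np.sin(q[2]);return (S@np.array([[c,s],[-s,c]])+q[:2]-I).ravel()
r=least_squares(res,[570,-180,1.7])
print(r.x,np.degrees(r.x[2]));print(r.fun.reshape(-1,2).round(1))
np.save("stand.npy",r.x)
c,s=np.cos(r.x[2]),np.sin(r.x[2])
print("dock",r.x[0]+50*c,r.x[1]+50*s)
for n,q,z in(("bowl",(293,84),45),("mill",(745,120),150),("lid",(725,448),20)):
    p=P(*q,z)[:2]-r.x[:2]; print(n,P(*q,z).round(),"in stand",p[0]*c+p[1]*s,-p[0]*s+p[1]*c)
p=np.array([529.1,164.2])-r.x[:2];print("dish in stand",p[0]*c+p[1]*s,-p[0]*s+p[1]*c)
E
python3 fit.py
```

```text
[ 582.94537676 -174.07156929    1.70913246] 97.92607656018329
[[-0.3 -2.3]
 [-0.  -1.9]
 [ 1.5  1. ]
 [-2.1  2.3]
 [ 0.8 -1.6]
 [ 0.2  2.5]]
dock 576.0506100462477 -124.5492289598867
bowl [752.   7.  45.] in stand 156.4022717738583 -192.7436121871137
mill [ 696. -365.  150.] in stand -204.84611345301272 -85.35592621195559
lid [ 429. -380.   20.] in stand -182.88111369251845 181.39365916342558
dish in stand 342.4650218100485 6.684910342835742
```

Emit:
drive_tool:
  deltas:
    - [[0,0,0],[0,0,-7.7]]
    - [[0,0,0],[0,0,-7.7]]
    - [[0,0,0],[0,0,-7.7]]
    - [[0,0,0],[0,0,-7.8]]
    - [[0,0,0],[0,0,0]]
  claw: 5

```text
clock: 0.75
position: [272.2, 562.5, 231.1]
ee_rot: [0.999, 0.044, -0.0, 0.0]
contact_force: [0.2, 0.4, 0.2]
gripper_width: 50.1
grasp_force: 0.0
```

Emit:
drive_tool:
  deltas:
    - [[1.84,2.9,0],[0,0,0]]
    - [[1.84,2.9,0],[0,0,0]]
    - [[1.84,2.9,0],[0,0,0]]
    - [[1.84,2.9,0],[0,0,0]]
    - [[1.84,2.9,0],[0,0,0]]
    - [[1.84,2.9,0],[0,0,0]]
    - [[1.84,2.9,0],[0,0,0]]
    - [[1.84,2.9,0],[0,0,0]]
    - [[1.84,2.9,0],[0,0,0]]
    - [[1.84,2.9,0],[0,0,0]]
    - [[1.84,2.9,0],[0,0,0]]
    - [[1.84,2.9,0],[0,0,0]]

```text
clock: 1.95
position: [523.6, 234.2, 231.4]
ee_rot: [0.999, 0.043, 0.0, -0.0]
contact_force: [0.3, 0.1, -0.5]
gripper_width: 50.0
grasp_force: 0.0
```

```bash
cat >> h.py <<'E'
def yaw(s):  # heading of tool y, deg
    y=R.from_quat(s["ee_rot"]).apply([0,1,0]);return np.degrees(np.arctan2(y[1],y[0]))
def todo(x,y,z,yw=None):
    s=arm.read_state();d=R.from_quat(s["ee_rot"]).inv().apply(np.array([x,y,z])-s["position"])/10
    print("t",round(s["clock"],2),"pos",s["position"].round(1),"yaw",round(yaw(s),2),"F",s["contact_force"].round(1),"w",round(s["gripper_width"],1))
    print("delta cm",d.round(2), "turn z", None if yw is None else round(-(yw-yaw(s)),2))
E
python3 - <<'E'
from h import *
todo(522.7,235.3,60,-84.9)
E
```

```text
t 1.95 pos [523.6 234.2 231.4] yaw -85.12 F [ 0.3  0.1 -0.5] w 50.0
delta cm [-0.09 -0.11 17.14] turn z -0.22
```

Emit:
drive_tool:
  deltas:
    - [[-0.1,-0.1,4],[0,0,0]]
    - [[0,0,4],[0,0,0]]
    - [[0,0,4],[0,0,0]]
    - [[0,0,3],[0,0,0]]
    - [[0,0,2.1],[0,0,0]]
    - [[0,0,1.5],[0,0,0]]
    - [[0,0,1.5],[0,0,0]]
    - [[0,0,1.7],[0,0,0]]
    - [[0,0,0],[0,0,0]]

```text
clock: 2.85
position: [520.5, 235.3, 11.1]
ee_rot: [0.999, 0.043, -0.002, 0.001]
contact_force: [0.1, -0.3, 0.2]
gripper_width: 49.6
grasp_force: 0.0
```

Emit:
drive_tool:
  deltas:
    - [[0,0,0],[0,0,0]]
    - [[0,0,0],[0,0,0]]
    - [[0,0,0],[0,0,0]]
    - [[0,0,0],[0,0,0]]
    - [[0,0,0],[0,0,0]]
    - [[0,0,0],[0,0,0]]
    - [[0,0,0],[0,0,0]]
    - [[0,0,0],[0,0,0]]
  claw: 0

```text
clock: 3.65
position: [522.3, 236.7, 14.5]
ee_rot: [0.999, 0.044, 0.001, -0.0]
contact_force: [-1.4, 0.5, 5.7]
gripper_width: 4.7
grasp_force: 60.6
```

```bash
python3 - <<'E'
from h import *
q=np.load("stand.npy");c,s=np.cos(q[2]),np.sin(q[2])
for X in(72+50+160,72+50):
    todo(q[0]+X*c,q[1]+X*s,13,np.degrees(q[2])-180)
d=get_image("top");cv2.imwrite("pics/g1.png",cv2.resize(d["img"][170:310,170:320,::-1],None,fx=4,fy=4,interpolation=cv2.INTER_CUBIC))
E
```

```text
t 3.65 pos [522.3 236.7  14.5] yaw -84.94 F [-1.4  0.5  5.7] w 4.7
delta cm [ 1.   13.29  0.14] turn z -2.87
t 3.65 pos [522.3 236.7  14.5] yaw -84.94 F [-1.4  0.5  5.7] w 4.7
delta cm [ 1.8  29.27  0.13] turn z -2.87
```

View pics/g1.png

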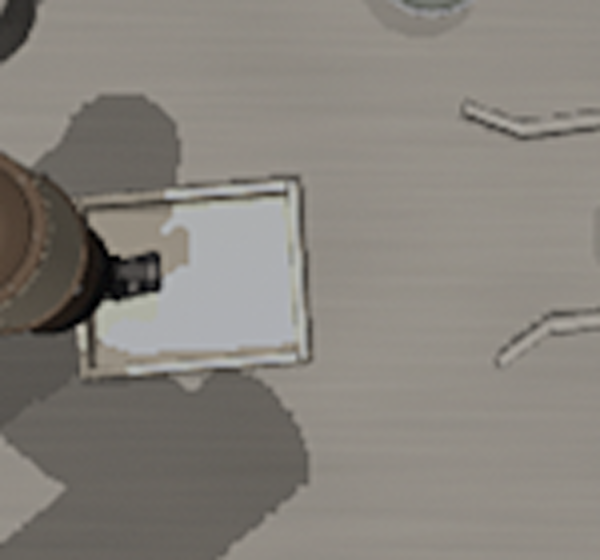

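The dish is gripped at the middle of its outer end wall, at about (130,275), and its free end is at x≈305. Next I turn it square to the bay and approach.

Emit:
drive_tool:
  deltas:
    - [[0,0,0],[0,0,-1]]
    - [[0,0,0],[0,0,-1]]
    - [[0,0,0],[0,0,-0.9]]
    - [[0,2,0],[0,0,0]]
    - [[0,2,0],[0,0,0]]
    - [[0,2,0],[0,0,0]]
    - [[0,2,0],[0,0,0]]
    - [[0,2,0],[0,0,0]]
    - [[0,2,0],[0,0,0]]
    - [[0,1,0],[0,0,0]]
    - [[0,0,0],[0,0,0]]

```text
clock: 4.8
position: [541.5, 106.8, 14.5]
ee_rot: [0.998, 0.069, 0.001, 0.0]
contact_force: [2.4, -4.6, 6.1]
gripper_width: 4.8
grasp_force: 60.6
```

```bash
python3 - <<'E'
from h import *
q=np.load("stand.npy");c,s=np.cos(q[2]),np.sin(q[2])
todo(q[0]+122*c,q[1]+122*s,13,np.degrees(q[2])-180)
d=get_image("top");cv2.imwrite("pics/g2.png",cv2.resize(d["img"][180:290,220:370,::-1],None,fx=5,fy=5,interpolation=cv2.INTER_CUBIC))
E
```

```text
t 4.8 pos [541.5 106.8  14.5] yaw -82.04 F [ 2.4 -4.6  6.1] w 4.8
delta cm [ 0.22 16.19  0.15] turn z 0.04
```

View pics/g2.png

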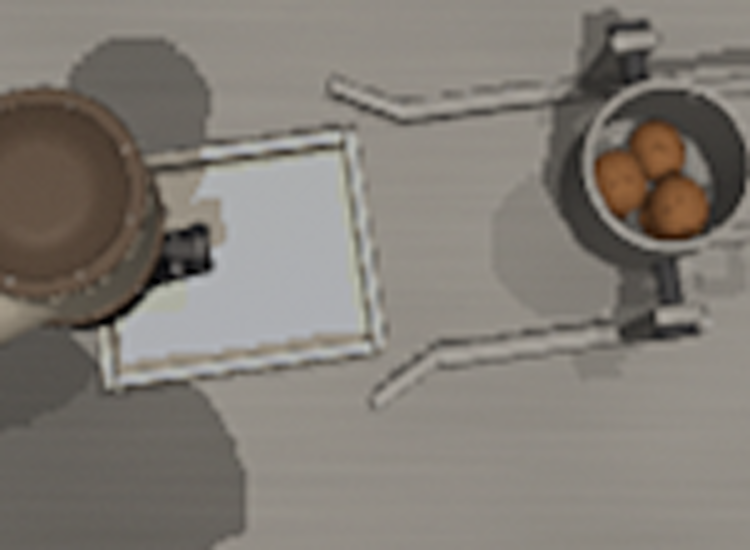

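The dish's front corners are at (352,128) and (384,346), and the rail kinks at (404,113) and (442,355). I'll work out the offset to the bay.

```bash
python3 - <<'E'
from h import *
q=np.load("stand.npy");c,s=np.cos(q[2]),np.sin(q[2])
d=get_image("top")
def S(x,y,z):
    p=onz(d,(x+.5)/5-.5+220,(y+.5)/5-.5+180,z)[:2]-q[:2];return np.round([p[0]*c+p[1]*s,-p[0]*s+p[1]*c],1)
print([S(*a,40) for a in((352,128),(384,346),(110,388))])
print([S(*a,20) for a in((404,113),(442,355),(560,97),(618,332))])
s1=arm.read_state();p=s1["position"][:2]-q[:2];print("tcp",p[0]*c+p[1]*s,-p[0]*s+p[1]*c)
E
```

```text
[array([139.7, -59.1]), array([138.9,  59.1]), array([285.1,  62.1])]
[array([109., -67.]), array([107.2,  66.6]), array([ 22.8, -64.8]), array([11.2, 66.8])]
tcp 283.98500030411043 2.4185124328227943
```

Emit:
drive_tool:
  deltas:
    - [[0,1.2,0],[0,0,0]]
    - [[0,1.2,0],[0,0,0]]
    - [[0,1.2,0],[0,0,0]]
    - [[0,1.2,0],[0,0,0]]
    - [[0,1.2,0],[0,0,0]]
    - [[0,1.2,0],[0,0,0]]
    - [[0,0,0],[0,0,0]]

```text
clock: 5.6
position: [551.5, 36.0, 14.5]
ee_rot: [0.998, 0.07, 0.002, -0.0]
contact_force: [2.1, -2.4, 5.4]
gripper_width: 4.8
grasp_force: 60.6
```

Emit:
drive_tool:
  deltas:
    - [[0,1.2,0],[0,0,0]]
    - [[0,1.2,0],[0,0,0]]
    - [[0,1.2,0],[0,0,0]]
    - [[0,1.2,0],[0,0,0]]
    - [[0,1,0],[0,0,0]]
    - [[0,1,0],[0,0,0]]
    - [[0,0,0],[0,0,0]]

```text
clock: 6.3
position: [560.9, -31.2, 14.5]
ee_rot: [0.998, 0.07, 0.002, 0.0]
contact_force: [1.1, -1.2, 6.3]
gripper_width: 4.8
grasp_force: 60.6
```

Emit:
drive_tool:
  deltas:
    - [[0,0.7,0],[0,0,0]]
    - [[0,0.7,0],[0,0,0]]
    - [[0,0.4,0],[0,0,0]]
    - [[0,0,0],[0,0,0]]

```text
clock: 6.7
position: [563.2, -48.2, 14.5]
ee_rot: [0.998, 0.07, 0.002, -0.0]
contact_force: [0.2, 1.8, 5.6]
gripper_width: 4.7
grasp_force: 60.7
```

Emit:
drive_tool:
  deltas:
    - [[0,0.2,0],[0,0,0]]
    - [[0,0.2,0],[0,0,0]]
    - [[0,0,0],[0,0,0]]

```text
clock: 7.0
position: [563.7, -51.6, 14.5]
ee_rot: [0.998, 0.07, 0.002, -0.0]
contact_force: [-1.0, 5.2, 7.0]
gripper_width: 4.8
grasp_force: 60.8
```

Emit:
drive_tool:
  deltas:
    - [[0,0.2,0],[0,0,0]]
    - [[0,0,0],[0,0,0]]

```text
clock: 7.2
position: [563.9, -53.5, 14.5]
ee_rot: [0.998, 0.07, 0.002, -0.0]
contact_force: [-1.1, 6.1, 8.1]
gripper_width: 4.8
grasp_force: 60.8
```

Emit:
drive_tool:
  deltas:
    - [[0,0.2,0],[0,0,0]]
    - [[0,0,0],[0,0,0]]

```text
clock: 7.4
position: [564.3, -54.9, 14.5]
ee_rot: [0.998, 0.07, 0.002, -0.001]
contact_force: [-0.9, 8.7, 7.5]
gripper_width: 4.9
grasp_force: 60.9
```

Emit:
drive_tool:
  deltas:
    - [[0,0.2,0],[0,0,0]]
    - [[0,0,0],[0,0,0]]

```text
clock: 7.6
position: [564.6, -55.0, 14.5]
ee_rot: [0.998, 0.07, 0.002, -0.002]
contact_force: [-1.9, 16.5, 8.0]
gripper_width: 4.7
grasp_force: 61.2
```

Emit:
drive_tool:
  deltas:
    - [[0,0.2,0],[0,0,0]]
    - [[0,0,0],[0,0,0]]

```text
clock: 7.8
position: [564.6, -55.1, 14.5]
ee_rot: [0.998, 0.07, 0.002, -0.003]
contact_force: [-4.4, 25.1, 9.9]
gripper_width: 4.8
grasp_force: 61.5
```

Emit:
drive_tool:
  deltas:
    - [[0,-0.3,0],[0,0,0]]
    - [[0,0,0],[0,0,0]]
    - [[0,0,0],[0,0,0]]
    - [[0,0,-1],[0,0,0]]
    - [[0,0,-2],[0,0,0]]
    - [[0,0,-4],[0,0,0]]
    - [[0,0,-4],[0,0,0]]
    - [[0,0,-4],[0,0,0]]
    - [[0,0,-4],[0,0,0]]
    - [[0,0,-4],[0,0,0]]
    - [[0,0,-4],[0,0,0]]
    - [[0,0,0],[0,0,0]]
  claw: 3.5

```text
clock: 9.0
position: [565.6, -58.9, 290.9]
ee_rot: [0.998, 0.069, 0.007, 0.001]
contact_force: [0.6, 0.2, 0.5]
gripper_width: 35.0
grasp_force: 0.0
```

```bash
python3 - <<'E'
from h import *
todo(595,-265,200,-82.1)
d=get_image("side");cv2.imwrite("pics/s2.png",cv2.resize(d["img"][170:340,190:400,::-1],None,fx=3.5,fy=3.5,interpolation=cv2.INTER_CUBIC))
E
```

```text
t 9.0 pos [565.6 -58.9 290.9] yaw -82.05 F [0.6 0.2 0.5] w 35.0
delta cm [-0.07 20.8   9.14] turn z 0.05
```

View pics/s2.png

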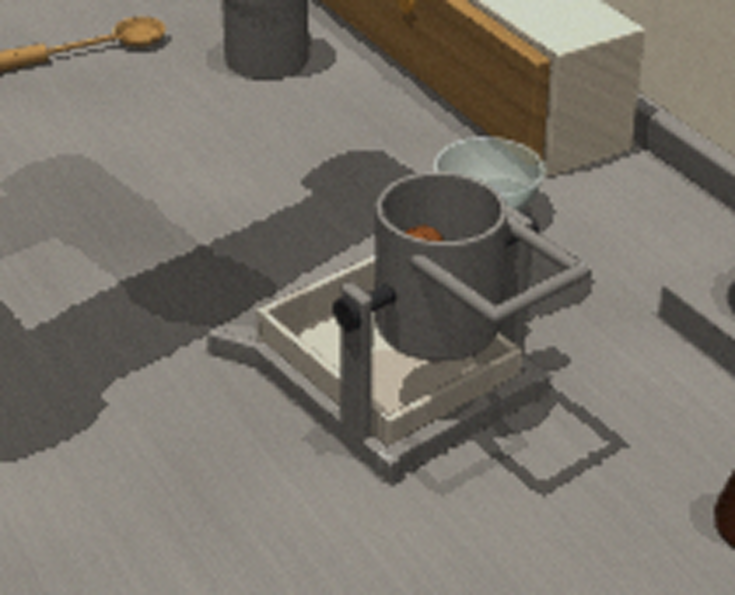

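The dish sits in the bay, its rim corners near (260,312) and (518,352), and the bar runs from (495,313) to (588,268). Now I move over the bar.

Emit:
drive_tool:
  deltas:
    - [[-0.1,2.6,0],[0,0,0]]
    - [[0,2.6,0],[0,0,0]]
    - [[0,2.6,0],[0,0,0]]
    - [[0,2.6,0],[0,0,0]]
    - [[0,2.6,0],[0,0,0]]
    - [[0,2.6,0],[0,0,0]]
    - [[0,2.6,0],[0,0,0]]
    - [[0,2.6,0],[0,0,0]]
    - [[0,0,3],[0,0,0]]
    - [[0,0,3],[0,0,0]]
    - [[0,0,2],[0,0,0]]
    - [[0,0,0],[0,0,0]]

```text
clock: 10.25
position: [587.9, -263.7, 198.3]
ee_rot: [0.998, 0.069, -0.005, -0.002]
contact_force: [0.6, -0.4, -0.2]
gripper_width: 34.7
grasp_force: 0.0
```

```bash
python3 - <<'E'
from h import *
d=get_image("side")
print([onz(d,(x+.5)/3.5-.5+190,(y+.5)/3.5-.5+170,155).round(1) for x,y in((495,313),(588,268))])
todo(595,-265,136,-82.1)
# dish check from the top
q=np.load("stand.npy");c,s=np.cos(q[2]),np.sin(q[2])
t=get_image("top");cv2.imwrite("pics/t3.png",cv2.resize(t["img"][170:270,270:420,::-1],None,fx=5,fy=5,interpolation=cv2.INTER_CUBIC))
P=[(x,y) for x,y in((125,60),(125,-60))]
for x,y in P: print(((proj(t,[q[0]+x*c-y*s,q[1]+x*s+y*c,40])-[270,170])*5+2).round())
E
```

```text
[array([ 561.4, -268.5,  155. ]), array([ 637., -260.,  155.])]
t 10.3 pos [ 589.4 -264.2  201. ] yaw -82.08 F [ 0.2 -0.1  0.5] w 34.8
delta cm [0.58 0.17 6.5 ] turn z 0.02
[160. 394.]
[129. 173.]
```

View pics/t3.png

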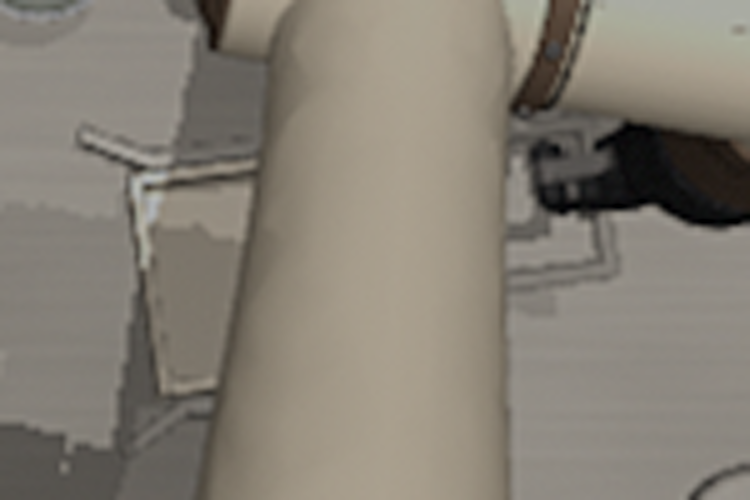

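The predicted home corners (160,394) and (129,173) match what I see at (160,392) and (130,173), so the dish is home. I'll lower over the bar and grip it.

Emit:
drive_tool:
  deltas:
    - [[0.7,0.2,0],[0,0,0]]
    - [[0,0,0],[0,0,0]]
    - [[0,0,2],[0,0,0]]
    - [[0,0,2],[0,0,0]]
    - [[0,0,1.5],[0,0,0]]
    - [[0,0,1],[0,0,0]]
    - [[0,0,0],[0,0,0]]
    - [[0,0,0],[0,0,0]]

```text
clock: 11.15
position: [598.8, -265.1, 139.2]
ee_rot: [0.998, 0.07, 0.001, 0.0]
contact_force: [-0.1, -0.5, 0.1]
gripper_width: 35.3
grasp_force: 0.0
```

Emit:
drive_tool:
  deltas:
    - [[0,0,0],[0,0,0]]
    - [[0,0,0],[0,0,0]]
    - [[0,0,0],[0,0,0]]
    - [[0,0,0],[0,0,0]]
    - [[0,0,0],[0,0,0]]
    - [[0,0,0],[0,0,0]]
    - [[0,0,0],[0,0,0]]
    - [[0,0,0],[0,0,0]]
  claw: 0

```text
clock: 11.95
position: [598.6, -264.3, 139.6]
ee_rot: [0.998, 0.07, 0.001, -0.0]
contact_force: [-1.2, 4.4, 4.9]
gripper_width: 7.5
grasp_force: 58.9
```

```bash
python3 - <<'E'
from h import *
todo(597,-265,136,-82.1)
th0=np.arctan2(35,-90);r=np.hypot(90,35)
a=th0-np.linspace(0,2.28,25)
x,z=r*np.cos(a),r*np.sin(a)
print(np.c_[-np.diff(x)/10,-np.diff(z)/10].round(2).tolist())
E
```

```text
t 11.95 pos [ 598.6 -264.3  139.6] yaw -82.0 F [-1.2  4.4  4.9] w 7.5
delta cm [-0.17  0.05  0.36] turn z 0.1
[[-0.37, -0.84], [-0.45, -0.8], [-0.52, -0.75], [-0.59, -0.7], [-0.66, -0.64], [-0.71, -0.57], [-0.77, -0.5], [-0.81, -0.43], [-0.85, -0.35], [-0.88, -0.27], [-0.9, -0.18], [-0.91, -0.1], [-0.92, -0.01], [-0.91, 0.08], [-0.9, 0.16], [-0.88, 0.25], [-0.86, 0.33], [-0.82, 0.41], [-0.78, 0.49], [-0.73, 0.56], [-0.67, 0.62], [-0.61, 0.68], [-0.54, 0.74], [-0.47, 0.79]]
```

Emit:
drive_tool:
  deltas:
    - [[0,-0.37,-0.84],[0,0,0]]
    - [[0,-0.45,-0.8],[0,0,0]]
    - [[0,-0.52,-0.75],[0,0,0]]
    - [[0,-0.59,-0.7],[0,0,0]]
    - [[0,0,0],[0,0,0]]

```text
clock: 12.45
position: [596.0, -245.7, 171.3]
ee_rot: [0.998, 0.07, 0.001, 0.001]
contact_force: [1.0, -1.1, 1.5]
gripper_width: 7.3
grasp_force: 59.2
```

Emit:
drive_tool:
  deltas:
    - [[0,-0.66,-0.64],[0,0,0]]
    - [[0,-0.71,-0.57],[0,0,0]]
    - [[0,-0.77,-0.5],[0,0,0]]
    - [[0,-0.81,-0.43],[0,0,0]]
    - [[0,0,0],[0,0,0]]

```text
clock: 12.95
position: [592.3, -217.8, 194.3]
ee_rot: [0.998, 0.07, 0.002, 0.002]
contact_force: [-0.0, -3.1, 7.7]
gripper_width: 7.7
grasp_force: 58.9
```

Emit:
drive_tool:
  deltas:
    - [[0,-0.85,-0.35],[0,0,0]]
    - [[0,-0.44,-0.14],[0,0,0]]
    - [[0,-0.44,-0.13],[0,0,0]]
    - [[0,-0.45,-0.1],[0,0,0]]
    - [[0,-0.45,-0.08],[0,0,0]]
    - [[0,-0.3,-0.04],[0,0,0]]
    - [[0,-0.3,-0.03],[0,0,0]]
    - [[0,-0.3,-0.02],[0,0,0]]
    - [[0,-0.3,-0.01],[0,0,0]]
    - [[0,-0.3,0],[0,0,0]]
    - [[0,-0.3,0],[0,0,0]]

```text
clock: 14.05
position: [586.4, -174.7, 204.1]
ee_rot: [0.998, 0.07, 0.003, 0.002]
contact_force: [0.6, -3.6, 10.5]
gripper_width: 7.2
grasp_force: 62.2
```

Emit:
drive_tool:
  deltas:
    - [[0,-0.23,0.02],[0,0,0]]
    - [[0,-0.23,0.02],[0,0,0]]
    - [[0,-0.23,0.02],[0,0,0]]
    - [[0,-0.22,0.02],[0,0,0]]
    - [[0,-0.23,0.04],[0,0,0]]
    - [[0,-0.23,0.04],[0,0,0]]
    - [[0,-0.22,0.04],[0,0,0]]
    - [[0,-0.22,0.04],[0,0,0]]
    - [[0,-0.22,0.06],[0,0,0]]
    - [[0,-0.22,0.06],[0,0,0]]
    - [[0,-0.22,0.06],[0,0,0]]
    - [[0,-0.22,0.07],[0,0,0]]

```text
clock: 15.25
position: [582.6, -147.1, 198.7]
ee_rot: [0.998, 0.07, 0.002, 0.002]
contact_force: [-0.4, -1.7, 11.4]
gripper_width: 7.0
grasp_force: 64.0
```

Emit:
drive_tool:
  deltas:
    - [[0,-0.22,0.08],[0,0,0]]
    - [[0,-0.22,0.08],[0,0,0]]
    - [[0,-0.21,0.08],[0,0,0]]
    - [[0,-0.21,0.09],[0,0,0]]
    - [[0,-0.21,0.1],[0,0,0]]
    - [[0,-0.21,0.1],[0,0,0]]
    - [[0,-0.2,0.1],[0,0,0]]
    - [[0,-0.2,0.11],[0,0,0]]
    - [[0,-0.39,0.24],[0,0,0]]
    - [[0,-0.39,0.25],[0,0,0]]

```text
clock: 16.25
position: [579.2, -122.1, 185.5]
ee_rot: [0.998, 0.07, 0.002, 0.001]
contact_force: [0.9, -1.4, 8.4]
gripper_width: 7.8
grasp_force: 65.7
```

Emit:
drive_tool:
  deltas:
    - [[0,-0.38,0.27],[0,0,0]]
    - [[0,-0.37,0.28],[0,0,0]]
    - [[0,-0.34,0.31],[0,0,0]]
    - [[0,-0.33,0.31],[0,0,0]]
    - [[0,-0.31,0.34],[0,0,0]]
    - [[0,-0.3,0.34],[0,0,0]]
    - [[0,-0.27,0.37],[0,0,0]]
    - [[0,-0.27,0.37],[0,0,0]]
    - [[0,0,0],[0,0,0]]

```text
clock: 17.15
position: [575.4, -95.3, 156.5]
ee_rot: [0.998, 0.07, 0.001, -0.0]
contact_force: [3.7, 2.6, 3.5]
gripper_width: 7.4
grasp_force: 68.4
```

Emit:
drive_tool:
  deltas:
    - [[0,-0.24,0.39],[0,0,0]]
    - [[0,-0.23,0.4],[0,0,0]]
    - [[0,0,0],[0,0,0]]
    - [[0,0,0],[0,0,0]]

```text
clock: 17.55
position: [574.8, -91.2, 149.3]
ee_rot: [0.998, 0.07, 0.001, 0.0]
contact_force: [2.8, 1.9, 4.1]
gripper_width: 7.4
grasp_force: 68.8
```

```bash
python3 - <<'E'
from h import *
todo(571,-89,145,-82.1)
a=get_image("top")["img"][150:290,270:430,::-1];b=get_image("side")["img"][200:340,220:380,::-1]
cv2.imwrite("pics/p1.png",cv2.resize(np.hstack([a,b]),None,fx=2.5,fy=2.5,interpolation=cv2.INTER_CUBIC))
E
```

```text
t 17.55 pos [574.8 -91.2 149.3] yaw -81.98 F [2.8 1.9 4.1] w 7.4
delta cm [-0.35 -0.27  0.43] turn z 0.12
```

View pics/p1.png

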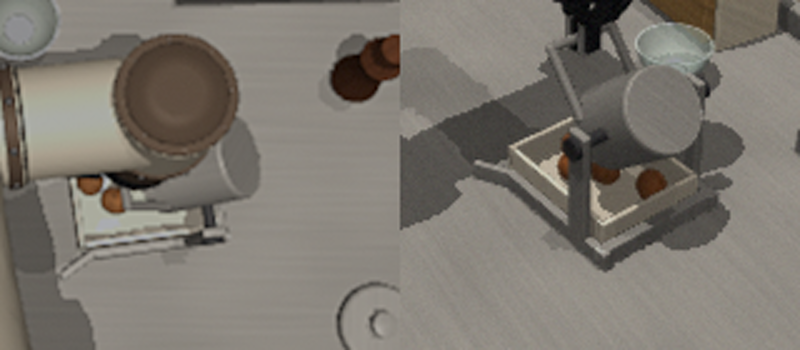

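The walnuts are in the dish, with three clearly visible in the side crop at (565,165), (605,172) and (650,182). I'll give the tilt a last nudge and wait, then swing back.

Emit:
drive_tool:
  deltas:
    - [[0,-0.18,0.35],[0,0,0]]
    - [[0,0,0],[0,0,0]]
    - [[0,0,0],[0,0,0]]
    - [[0,0,0],[0,0,0]]
    - [[0,0,0],[0,0,0]]
    - [[0,0,0],[0,0,0]]
    - [[0,0,0],[0,0,0]]
    - [[0,0.18,-0.35],[0,0,0]]
    - [[0,0.47,-0.79],[0,0,0]]
    - [[0,0.54,-0.74],[0,0,0]]
    - [[0,0.61,-0.68],[0,0,0]]
    - [[0,0.67,-0.62],[0,0,0]]

```text
clock: 18.85
position: [577.6, -111.7, 176.2]
ee_rot: [0.998, 0.069, 0.001, -0.002]
contact_force: [4.6, 9.4, 0.7]
gripper_width: 7.4
grasp_force: 67.2
```

Emit:
drive_tool:
  deltas:
    - [[0,0.73,-0.56],[0,0,0]]
    - [[0,0.78,-0.49],[0,0,0]]
    - [[0,0.82,-0.41],[0,0,0]]
    - [[0,0.86,-0.33],[0,0,0]]
    - [[0,0.88,-0.25],[0,0,0]]
    - [[0,0.9,-0.16],[0,0,0]]
    - [[0,0,0],[0,0,0]]

```text
clock: 19.55
position: [584.7, -163.3, 200.9]
ee_rot: [0.998, 0.069, 0.001, -0.0]
contact_force: [2.0, 3.5, 10.8]
gripper_width: 7.4
grasp_force: 66.1
```

```bash
cat > arc.py <<'E'
from h import *
import sys
q=np.load("stand.npy");c,s=np.cos(q[2]),np.sin(q[2])
st=arm.read_state();p=st["position"];x=(p[0]-q[0])*c+(p[1]-q[1])*s;z=p[2]+19-120
print("bar x,z about axis",x.round(1),z.round(1),"r",np.hypot(x,z).round(1),"tilt",(np.arctan2(35,-90)-np.arctan2(z,x)).round(3))
E
python3 arc.py
```

```text
bar x,z about axis 10.4 99.9 r 100.4 tilt 1.304
```

Emit:
drive_tool:
  deltas:
    - [[0,0.91,-0.08],[0,0,0]]
    - [[0,0.92,0.01],[0,0,0]]
    - [[0,0.91,0.1],[0,0,0]]
    - [[0,0.9,0.18],[0,0,0]]
    - [[0,0.88,0.27],[0,0,0]]
    - [[0,0.85,0.35],[0,0,0]]
    - [[0,0.81,0.43],[0,0,0]]
    - [[0,0.77,0.5],[0,0,0]]
    - [[0,0.71,0.57],[0,0,0]]
    - [[0,0,0],[0,0,0]]

```text
clock: 20.55
position: [595.0, -240.4, 173.6]
ee_rot: [0.998, 0.069, -0.0, 0.0]
contact_force: [6.8, -2.4, -3.9]
gripper_width: 7.3
grasp_force: 68.1
```

```bash
python3 arc.py
```

```text
bar x,z about axis -67.3 72.6 r 99.0 tilt 0.452
```

Emit:
drive_tool:
  deltas:
    - [[0,0.66,0.64],[0,0,0]]
    - [[0,0.59,0.7],[0,0,0]]
    - [[0,0.52,0.75],[0,0,0]]
    - [[0,0.42,0.8],[0,0,0]]
    - [[0,0,0],[0,0,0]]

```text
clock: 21.05
position: [597.4, -261.4, 144.5]
ee_rot: [0.998, 0.069, -0.001, -0.0]
contact_force: [5.4, 0.6, -2.3]
gripper_width: 7.6
grasp_force: 68.4
```

Emit:
drive_tool:
  deltas:
    - [[0,0.1,0.25],[0,0,0]]
    - [[0,0.1,0.25],[0,0,0]]
    - [[0,0.08,0.2],[0,0,0]]
    - [[0,0,0],[0,0,0]]

```text
clock: 21.45
position: [597.8, -263.7, 139.2]
ee_rot: [0.998, 0.069, -0.0, -0.0]
contact_force: [4.3, 1.9, 0.6]
gripper_width: 7.7
grasp_force: 68.8
```

```bash
python3 arc.py
```

```text
bar x,z about axis -90.8 38.2 r 98.5 tilt 0.027
```

Next I press down onto the stop until the force rises.

Emit:
drive_tool:
  deltas:
    - [[0,0.05,0.2],[0,0,0]]
    - [[0,0.05,0.2],[0,0,0]]
    - [[0,0,0],[0,0,0]]

```text
clock: 21.75
position: [597.9, -264.3, 137.7]
ee_rot: [0.998, 0.07, 0.0, -0.0]
contact_force: [0.4, 6.8, 9.9]
gripper_width: 7.5
grasp_force: 69.8
```

```bash
python3 arc.py
```

```text
bar x,z about axis -91.4 36.7 r 98.5 tilt 0.011
```

Emit:
drive_tool:
  deltas:
    - [[0,0,0],[0,0,0]]
    - [[0,0,0],[0,0,0]]
    - [[0,0,0],[0,0,0]]
    - [[0,0,0],[0,0,0]]
    - [[0,0,-1],[0,0,0]]
    - [[0,0,-2],[0,0,0]]
    - [[0,0,-4],[0,0,0]]
    - [[0,0,-4],[0,0,0]]
    - [[0,0,-4],[0,0,0]]
    - [[0,0,-4],[0,0,0]]
    - [[0,0,0],[0,0,0]]
  claw: 3.5

```text
clock: 22.85
position: [600.0, -266.2, 334.4]
ee_rot: [0.998, 0.07, 0.006, 0.003]
contact_force: [0.2, 0.1, 1.0]
gripper_width: 35.2
grasp_force: 0.0
```

Emit:
drive_tool:
  deltas:
    - [[-2.5,-3,0],[0,0,0]]
    - [[-2.5,-3,0],[0,0,0]]
    - [[-2.5,-3,0],[0,0,0]]
    - [[-2.5,-3,0],[0,0,0]]
    - [[-2,-3.5,0],[0,0,0]]
    - [[-1,-4,0],[0,0,0]]
    - [[-1,-4,0],[0,0,0]]
    - [[-1,-4,0],[0,0,0]]
    - [[0,-4,0],[0,0,0]]
    - [[0,-4,0],[0,0,0]]
    - [[0,-4,0],[0,0,0]]
    - [[0,0,0],[0,0,0]]

```text
clock: 24.05
position: [394.2, 108.6, 326.0]
ee_rot: [0.997, 0.072, 0.0, -0.0]
contact_force: [-0.2, -0.5, 0.6]
gripper_width: 35.2
grasp_force: 0.0
```

```bash
python3 - <<'E'
from h import *
a=get_image("top")["img"][150:290,270:430,::-1];b=get_image("side")["img"][200:340,220:380,::-1]
cv2.imwrite("pics/p2.png",cv2.resize(np.hstack([a,b]),None,fx=2.5,fy=2.5,interpolation=cv2.INTER_CUBIC))
E
```

View pics/p2.png

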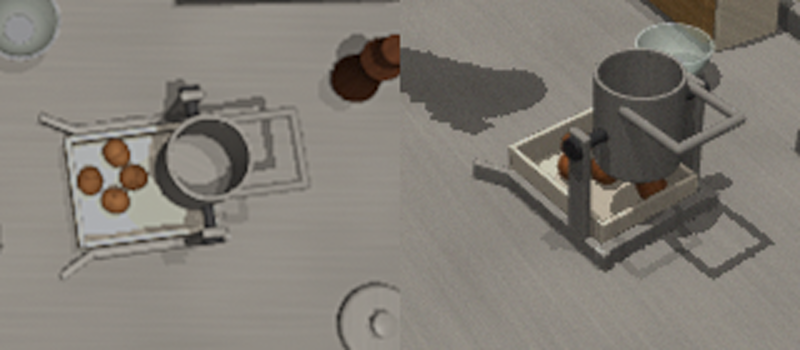

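The top crop shows four walnuts in the dish near (90,180), (116,152), (132,176) and (116,200). The fifth is in the dish beneath the canister, at (650,185) in the side crop. The canister is empty and upright, and the dish is home.

```bash
python3 -c "
from bench import arm
print(arm.job_done())"
```

```text
the job is handed in; nothing more can be done
None
```

The job is handed in: the dish is home in the bay with all five walnuts in it, the canister is upright and empty, and I touched none of the bystander objects; the hand-in call returned no verdict.

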